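# Unlock and hold the index plunger of a board fixture

### The job

Draw the square locking bar by its tab straight out of the yoke of the soldering fixture, lay it to rest in the two open notches of the rest beside the yoke (tab upright, on the same side as now), and let go of it. Then pull the sprung index plunger by its round knob all the way up to its stop and keep holding it up, clear of the disc, so that I can turn the disc: finish while still holding the knob. Leave everything else on the bench where it is.

Things in the scene. Friction and masses are not known exactly. Their poses are not given: they have to be found in the camera images.
- fixture: board-indexing table bolted to the bench: dark base plate 275 x 180 x 12 mm with, along its own +x, a low rest (two notched grey lugs), a grey yoke (two cheeks and a bridge, top at 74 mm) and an aluminium disc, 170 mm across (all under 55 mm high). Origin at bench height under the plunger's axis; x from yoke to disc, z up. Plate x -110 to 165, y -90 to 90 mm. All offsets are in this frame.
- knob (a point): centre of the plunger's black round knob, 26 mm in diameter (30 mm at the top rim), 26 mm high, above the yoke's bridge: x = y = 0, z = 105 mm when seated, its underside 18 mm above the bridge. It rises straight up with the plunger.
- plunger (a joint): travel of the sprung index plunger (m): 0 seated, its nose 10 mm deep in a hole of the disc; 0.016 pulled fully up to its stop. The spring pulls it down with 5.5 N at 0, 9.5 N at full travel, plus 1.2 N of weight; let go, it snaps back. With the bar in the bore it rises only about 5 mm.
- bar_grip (a point): centre of the upright tab of the loose steel locking bar (about 110 g): tab 10 mm thick (bar's x), 22 wide (y), 40 high. The 10 x 10 mm square shank runs from the tab along the bar's +y, its axis 15 mm below this point, its free end 127 mm from it. Starts with the shank in the yoke's bore over the plunger's crosshead, bar axes as the fixture's, this point at x -18, y -85, z 67 mm.
- bore_mouth (a point): centre of the mouth of the yoke's 14 x 14 mm square bore on the tab's side: x -18, y -34, z 54 mm. The bore runs along y through both cheeks, to y = +34 mm. The bar comes out along the fixture's -y; its free end is clear of the yoke after 76 mm of draw.
- notch_near (a point): middle of the notch floor in the rest's lug nearer the tab: x -85, y -45, z 36 mm. The notch is open upwards and runs along y, 14 mm wide and 14 deep, with a flared lead-in above; the lug ends about 60 mm above the bench, is 10 mm thick (y) and about 40 wide (x).
- notch_far (a point): middle of the notch floor in the other, like lug: x -85, y +20, z 36 mm. Parked, the shank lies on both notch floors along the fixture's y, tab upright beyond the near lug, the tab's centre at about x -85, y -85 (-100 to -58 is good), z 56 mm.
- spool: loose solder-wire spool, 54 mm across, 50 mm high, standing on the bench beside the fixture (bystander; origin under its centre)
- jar: loose small closed jar, 44 mm across, 50 mm high, in front of the fixture (bystander; origin under its centre)
- driver: loose screwdriver with a black handle lying on the bench (bystander)
- collar: loose steel ring, 28 mm across, 12 mm high, lying on the fixture's base plate beside the rest (bystander; origin under its centre)
- brush: loose small brush with a wooden handle lying on the bench (bystander)
- board: loose circuit board 70 x 55 mm, 8 mm high with its parts, lying flat on the bench (bystander; origin under its centre)
- bar: the whole locking bar described under bar_grip; origin on the shank's axis, 85 mm along the bar's +y from the tab's centre and 15 mm below it

How it is judged:
On the way, in this order (a step that is already met when the one before it is completed fails the run):
1. the locking bar has been drawn out of the yoke (y of bar_grip in the frame of fixture below -0.158 m), for 0.1 s.
2. the locking bar lies in both notches of the rest, tab upright on the near side, and has been let go (x of bar_grip in the frame of fixture between -0.09 and -0.08 m and y of bar_grip in the frame of fixture between -0.1 and -0.058 m and z of bar_grip in the frame of fixture between 0.052 and 0.06 m and angle between the y axis of bar_grip and the y axis of fixture, either way round below 0.1 rad and angle between bar_grip's own z axis and vertical below 0.25 rad and contact force between the fingers and bar below 0.2 N), for 0.3 s.
At the end, for the whole second after the job is handed in: Bar in both notches (tab centre within 5 mm across, 4 mm in height, -100 to -58 mm along; parallel within 0.1 rad, upright within 0.25 rad), not touched by the fingers; plunger held over 13 mm up (of 16) by the fingers (over 2 N) through the last second (all of step 2 and value of joint plunger above 0.013 m and contact force between the fingers and plunger above 2 N and contact force between plunger and bar below 0.2 N); the arm keeps its last pose, push and grip.
It fails at once if a bystander was moved by more than 30 mm (distance of any of spool, jar, driver, collar, brush, board from where it was at the start of the episode above 0.03 m).
It also fails if it takes over 46 s, if anything falls off the work surface, if the arm or the gripper's body presses on something with over 40 N, if the wrist force passes 120 N, or if a joint passes its speed limit or range.

### The arm

A 6-joint arm with a two-finger parallel gripper is mounted at the origin on the work surface. World frame = base frame: x ahead of the robot, y to its left, z up, the work surface at z = 0. Lengths are in m, angles in rad, forces in N, time in s.
With the tool pointing down it reaches from about 0.3 to 0.775 m from the base axis. Payload 14.6 kg.
Tool frame: the origin (TCP) lies at the very end of the fingers, on their centre line; the grasp point (between the pads) lies grip_point_offset behind it (grip_point_offset is the distance from the TCP to the grasp point, in m); x points along the fingers, z is the direction in which the jaws open and shut, and the axes are right-handed (so a half turn about x gives the same grasp; the last joint's range is limited). The gripper opens to 85 mm and grips with 20 to 120 N. Pads are 22 mm wide; open, the fingers measure 114 mm over their backs; the gripper's body (76 mm by 85 mm) begins 54 mm behind the grasp point. The pads swing forward as they close: fully open they stand 13 mm farther back than shut.
Start: joints at [1.212, 0.3, 1.521, -0, 1.321, -0.067], TCP at [0.158, 0.527, 0.231] pointing down, gripper open.
Joint ranges: [-3.03, 3.03], [-0.79, 2.21], [0.23, 2.52], [-1.04, 4.18], [0, 3.07], [-2.55, 2.55]. Speed limits (rad/s): [2.22, 2.22, 2.57, 3.14, 3.14, 3.14].

### API

Orientations are given as a unit quaternion [w, x, y, z].
In Python, from rig import reach, line_to, movej, set_gripper, hold, ik, get_obs, capture, calibration, PlanningError, sign_off, grip_point_offset gives the robot as it stands. Calls block until the motion is done:
- reach(position, orientation): joint-space move of the TCP to a pose.
- line_to(position, rotation=None, speed=0.15): straight line of the TCP; rotation=None keeps the orientation; speed is the mean speed in m/s.
- movej(angles): joint-space move.
- set_gripper(opening, effort=None): opening from 0.0 (shut) to 1.0 (fully open); effort is the grip in N (None keeps the last); returns when the fingers have stopped.
- hold(seconds).
- ik(position, orientation): joint angles nearest the present ones, or None.
- get_obs(): the state.
- capture(name): name is "scene" or "top"; returns (picture, depth): 480x640x3 uint8, red, green, blue; 480x640 float32, m along the optical axis (not along the pixel's ray), 0 where there is no reading.
- calibration(name): a dict with "camera_matrix" (3x3 intrinsics, pixels), "eye" and "rotation" of the camera in the world. Camera axes: x right, y down, z forward; pixel columns grow to the right and rows downward; lengths in m; the calibration is good to about 2 mm. A picture is of the moment at which its call begins. calibration takes no time and is no camera call.
A pose or a line that the arm cannot do raises PlanningError and nothing moves.
- sign_off(): hands the job in, once; it reports no verdict.
The state is a dict: "time_s": time; "joints": joint angles; "qvel": joint speeds; "tau": joint torques, N m; "tool_pos": TCP position; "tool_rot": TCP orientation; "wrist_force": force on the tool from outside, world axes, zero at the start; "moment": the same for the moment, N m; "grip_width": opening from 0.0 (shut) to 1.0 (fully open).
Only numpy, scipy, OpenCV 4.12 (cv2) and the standard library are available. Lean on these libraries where they do the work, as an engineer would, in place of code of your own. Each camera call takes 0.05 s, during which the arm holds its last target.

## Working session

There is one attempt and no reset: what is moved stays moved. The work goes in short steps, each a Python script; the robot and the scene stay as the last script left them, time stands still between calls to the robot, and variables do not carry over. Pictures are saved under pics/ and viewed, and the job is handed in when it is done.

```bash
mkdir -p pics; ls
python3 - <<'E'
from rig import *
import cv2,numpy as np
print(get_obs(),grip_point_offset)
for n in("scene","top"):
    p,d=capture(n); cv2.imwrite(f"pics/{n}0.png",p[:,:,::-1]); np.save(f"pics/{n}0.npy",d); print(n,calibration(n))
E
```

```text
pics
{'time_s': 0.0, 'joints': array([ 1.21239399e+00,  3.00457182e-01,  1.52161716e+00, -2.34106169e-05,
        1.32069628e+00, -6.65829903e-02]), 'qvel': array([-5.31721657e-05, -1.67021150e-03, -1.24348229e-03,  5.83160347e-06,
        2.11042738e-03,  6.42569019e-04]), 'tau': array([ 4.38472907e-04, -5.43501484e+01, -3.61795950e+01, -4.99087218e-05,
        4.01454527e-03, -3.90218179e-05]), 'tool_pos': array([0.15814463, 0.52651544, 0.23071369]), 'tool_rot': array([ 0.56703632, -0.42222485,  0.56772758,  0.42175985]), 'wrist_force': array([-0.47322877,  0.22784098, -0.5041401 ]), 'moment': array([-0.02740442,  0.03459625,  0.01568018]), 'grip_width': 0.9952988870620318} 0.0187
scene {'camera_matrix': array([[527.83803081,   0.        , 323.88170396],
       [  0.        , 527.83803081, 240.48869595],
       [  0.        ,   0.        ,   1.        ]]), 'eye': array([1.307064  , 0.3987147 , 0.67179506]), 'rotation': array([-0.24257517,  0.49258073,  0.74793597, -0.37297895])}
top {'camera_matrix': array([[507.03894767,   0.        , 315.37951001],
       [  0.        , 507.03894767, 236.86750677],
       [  0.        ,   0.        ,   1.        ]]), 'eye': array([0.48028561, 0.08474618, 1.08678058]), 'rotation': array([-0.03661255,  0.71417248, -0.69805786,  0.03650235])}
```

View pics/scene0.png

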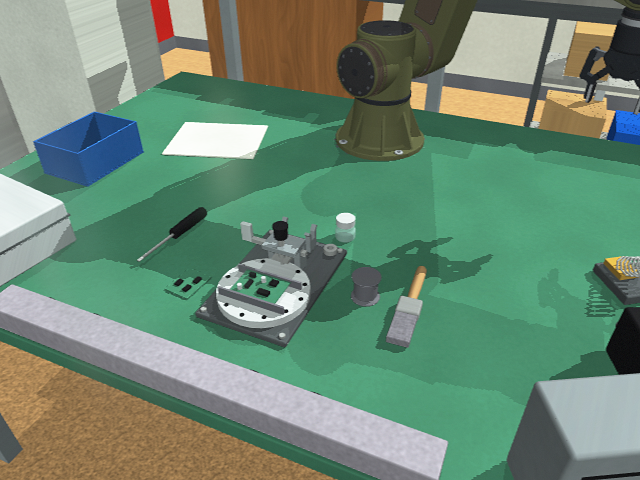

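View pics/top0.png

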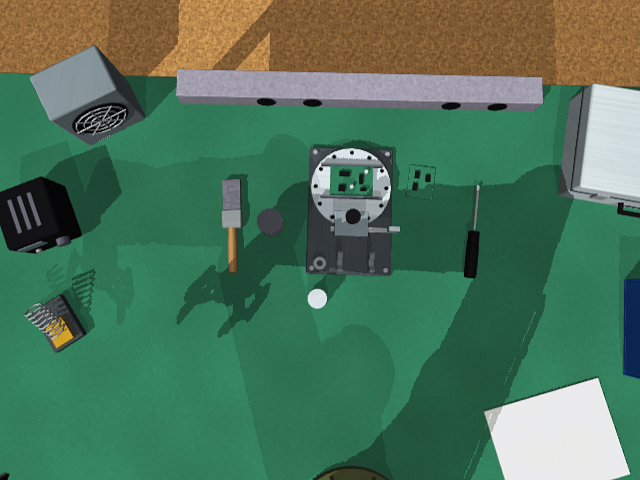

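The top view shows the fixture around (350,210) with its +x pointing up the image. The knob is at about (353,216), the tab at (395,229) and the rest lugs at about (342,260) and (372,260). The jar is at (317,298) and the collar at (320,264). Next I'll take a zoomed crop to measure the fixture.

```bash
cat > h.py <<'E'
import numpy as np,cv2
from rig import *
from scipy.spatial.transform import Rotation as R
def cam(n):
    c=calibration(n); q=c["rotation"]; return c["camera_matrix"],np.array(c["eye"]),R.from_quat([q[1],q[2],q[3],q[0]]).as_matrix()
def cloud(n,d):
    K,e,M=cam(n); v,u=np.mgrid[:480,:640]
    P=np.stack([(u-K[0,2])/K[0,0]*d,(v-K[1,2])/K[1,1]*d,d],-1)
    return P@M.T+e
def proj(n,X):
    K,e,M=cam(n); p=(np.asarray(X)-e)@M; return p[...,:2]/p[...,2:]*K[0,0]+K[:2,2]
def onplane(n,uv,z):
    K,e,M=cam(n); r=np.array([(uv[0]-K[0,2])/K[0,0],(uv[1]-K[1,2])/K[1,1],1])@M.T
    return e+r*(z-e[2])/r[2]
E
python3 - <<'E'
from h import *
d=np.load('pics/top0.npy');P=cloud('top',d);im=cv2.imread('pics/top0.png')
print('bench z',np.median(P[330:350,420:450,2]))
cv2.imwrite('pics/topz.png',cv2.resize(im[130:310,290:410],None,fx=4.4,fy=3.3*4/3/1,interpolation=cv2.INTER_CUBIC)[:600])
im2=cv2.imread('pics/scene0.png');cv2.imwrite('pics/scz.png',cv2.resize(im2[200:350,190:390],None,fx=4,fy=4,interpolation=cv2.INTER_CUBIC))
# plate: dark non-green pixels with z near 12mm
hsv=cv2.cvtColor(im,cv2.COLOR_BGR2HSV)
m=(hsv[...,1]<70)&(P[...,2]<.018)&(P[...,2]>.006)
m[:135]=0;m[290:]=0;m[:,:295]=0;m[:,405:]=0
m2=((P[...,2]>.006)&(hsv[...,1]<90)); m2[:135]=0;m2[285:]=0;m2[:,:298]=0;m2[:,402:]=0
print(m.sum(),np.median(P[m][:,2]))
cs,_=cv2.findContours(m.astype(np.uint8),cv2.RETR_EXTERNAL,cv2.CHAIN_APPROX_NONE)
pts=np.concatenate([P[m][:,:2]]).astype(np.float32)*1000
(c,s,a)=cv2.minAreaRect(pts);print(c,s,a);print(cv2.boxPoints((c,s,a)))
# heights above: disc top, knob
for nm,(u0,u1,v0,v1),(za,zb) in [('knob',(335,370,198,230),(.108,.13)),('tab',(385,405,220,238),(.07,.1)),('disc',(300,400,140,230),(.035,.055)),('lugs',(330,385,245,275),(.05,.068))]:
    Q=P[v0:v1,u0:u1].reshape(-1,3);Q=Q[(Q[:,2]>za)&(Q[:,2]<zb)];print(nm,len(Q),Q.mean(0),Q.min(0),Q.max(0))
E
```

```text
bench z -0.0005333817473754943
4611 0.011270274899894517
(651.4784545898438, 14.560546875) (178.96664428710938, 274.2817077636719) 89.4766616821289
[[513.526   -73.66642]
 [787.79626 -76.17167]
 [789.4309  102.78751]
 [515.16064 105.29276]]
knob 180 [0.62424413 0.01457166 0.11698911] [6.09807625e-01 6.01061619e-04 1.12924667e-01] [0.63903146 0.02795892 0.12242497]
tab 70 [ 0.60474745 -0.06917011  0.08352926] [ 0.60033253 -0.07980804  0.07033049] [ 0.61006934 -0.05943428  0.09043826]
disc 1611 [0.70859698 0.01367372 0.04157346] [ 0.60440616 -0.05824351  0.03502525] [0.74752461 0.07854058 0.05499976]
lugs 122 [5.39703239e-01 1.77277422e-04 5.65700890e-02] [ 0.5200202  -0.03456257  0.05008391] [0.55953984 0.03949972 0.06290708]
```

View pics/topz.png

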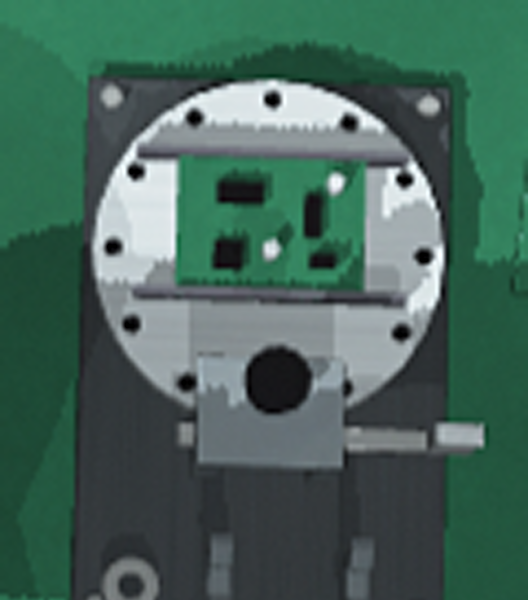

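View pics/scz.png

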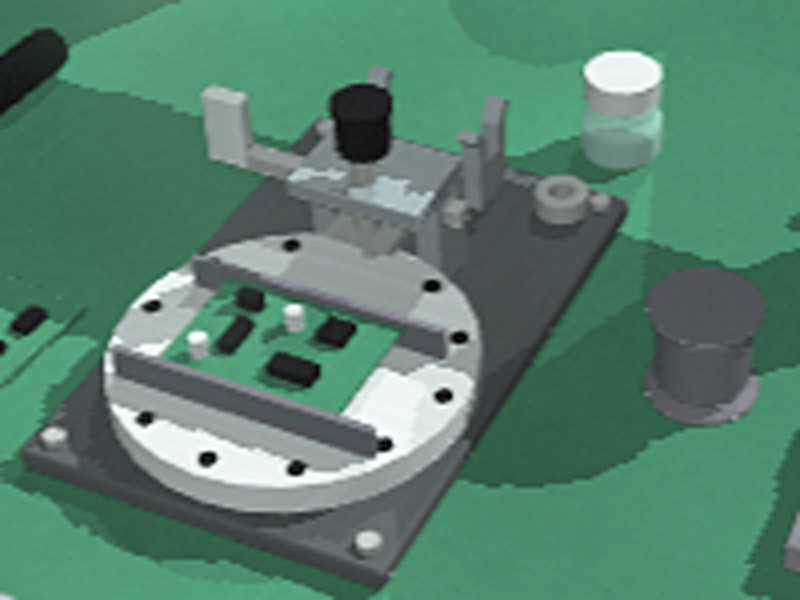

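Plate fit, knob and tab agree to within about 1 mm: fixture origin ≈ (0.624, 0.0147), yaw ≈ -0.009. I'll move to the tab.

```bash
cat >> h.py <<'E'
O=np.array([.6241,.0147]);YAW=-.0091
fx=np.array([np.cos(YAW),np.sin(YAW),0]);fy=np.array([-np.sin(YAW),np.cos(YAW),0])
def W(x,y,z): return np.array([O[0],O[1],0])+fx*x/1e3+fy*y/1e3+np.array([0,0,z/1e3])
def T(x,y,z): return list(W(x,y,z-1e3*grip_point_offset))  # tcp for grasp point
def q(s):
    X=np.array([0,0,-1.]);Z=s*fx;M=np.stack([X,np.cross(Z,X),Z],1)
    a=R.from_matrix(M).as_quat();return [a[3],a[0],a[1],a[2]]
def st(m=''):
    o=get_obs();r=W(0,0,0);p=o['tool_pos']-r
    print(m,'t%.2f'%o['time_s'],'grasp fix mm',np.round([p@fx*1e3,p@fy*1e3,p[2]*1e3+1e3*grip_point_offset],1),'F',np.round(o['wrist_force'],1),'M',np.round(o['moment'],2),'g%.3f'%o['grip_width'])
def snap(n,f,box=None,k=4):
    p,d=capture(n);im=p[:,:,::-1]
    if box: u0,u1,v0,v1=box;im=cv2.resize(im[v0:v1,u0:u1],None,fx=k,fy=k,interpolation=cv2.INTER_CUBIC)
    cv2.imwrite('pics/'+f,im);np.save('pics/'+f[:-4],d);return d
E
python3 - <<'E'
from h import *
for s in(1,-1):
    for p in((-18,-85,67),(-18,-172,69),(-85,-85,56),(0,0,105)):
        j=ik(T(*p),q(s));print(s,p,None if j is None else np.round(j,2))
j=[ik(T(-18,-85,150),q(s)) for s in (1,-1)]
S=1 if j[1] is None or (j[0] is not None and abs(j[0][5])<abs(j[1][5])) else -1
print('S',S)
set_gripper(.6)
reach(T(-18,-85,150),q(S));st('above')
snap('scene','a1.png',(190,390,150,300))
E
```

```text
1 (-18, -85, 67) [-0.18  0.63  1.5  -0.    1.01 -0.17]
1 (-18, -172, 69) [-0.31  0.66  1.45 -0.    1.04 -0.3 ]
1 (-85, -85, 56) [-0.2   0.53  1.7  -0.    0.91 -0.19]
1 (0, 0, 105) [-0.04  0.61  1.43 -0.    1.1  -0.03]
-1 (-18, -85, 67) None
-1 (-18, -172, 69) None
-1 (-85, -85, 56) None
-1 (0, 0, 105) None
S 1
above t3.19 grasp fix mm [-17.9 -84.2 150.1] F [-0.6 -0.7 -0.3] M [-0.03  0.05  0.02] g0.607
```

View pics/a1.png

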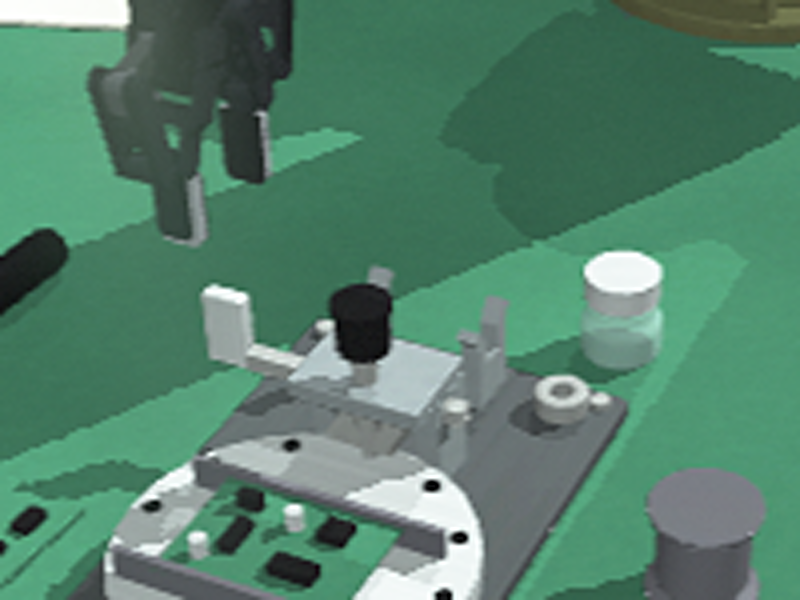

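The fingers straddle the tab, which is at about (230,325) in the crop, with the knob at (362,320). I'll descend and grip.

Run:
```python
from h import *
line_to(T(-18,-85,69),speed=.12);st('down')
set_gripper(0.2);st('near')
set_gripper(0.0,80);st('grip')
d=snap('scene','a2.png',(190,390,150,300))
```

```text
down t4.07 grasp fix mm [-17.5 -85.   69.8] F [-0.4 -0.1  0.4] M [-0.05  0.01  0.04] g0.599
near t4.49 grasp fix mm [-17.9 -85.   69.2] F [0.2 0.  0.3] M [-0.05  0.01 -0.  ] g0.204
grip t4.72 grasp fix mm [-18.  -85.   69.2] F [-2.1  0.   2.4] M [0.17 0.14 0.06] g0.110
```

View pics/a2.png

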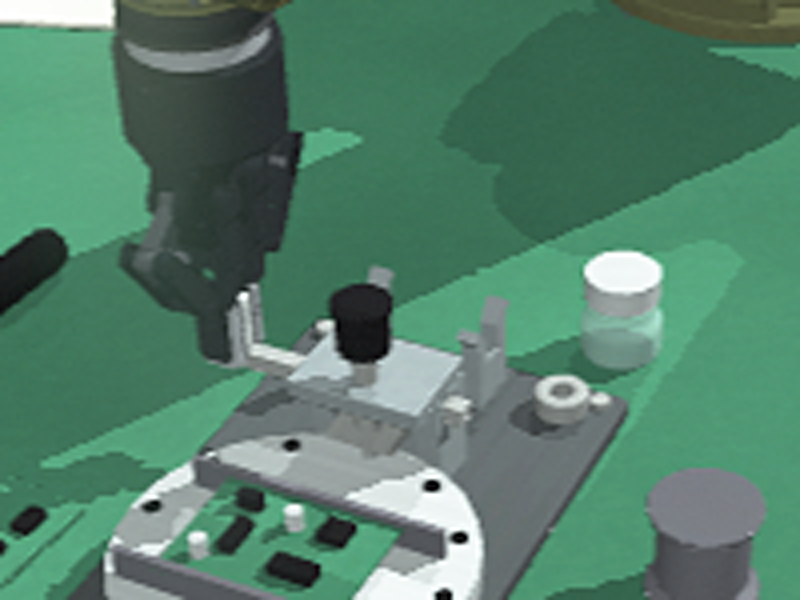

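The tab is held between the pads (grip reads 9.4 mm against a 10 mm tab), and the side forces are small. I'll lift 2 mm to centre the bar in the bore and draw it out slowly.

Run:
```python
from h import *
line_to(T(-18,-85,71),speed=.03);st('lift')
line_to(T(-18,-105,71),speed=.04);st('d20')
line_to(T(-18,-172,71),speed=.06);st('out')
hold(.2);st()
d=snap('top','a3.png',(290,450,150,270),5)
snap('scene','a3s.png',(150,350,150,300))
```

```text
lift t5.02 grasp fix mm [-18.1 -85.   70.9] F [ 0.1 -0.9 -2.1] M [-0.11 -0.03 -0.01] g0.105
d20 t5.67 grasp fix mm [ -18.  -105.1   71. ] F [ 0.5  0.9 -1.2] M [-0.12  0.02 -0.04] g0.105
out t6.93 grasp fix mm [ -18.  -171.7   71. ] F [-0.4 -0.7 -0.9] M [-0.09 -0.04  0.03] g0.106
 t7.13 grasp fix mm [ -18.  -171.8   71. ] F [ 0.1 -0.6 -1.1] M [-0.02  0.   -0.02] g0.108
```

View pics/a3.png

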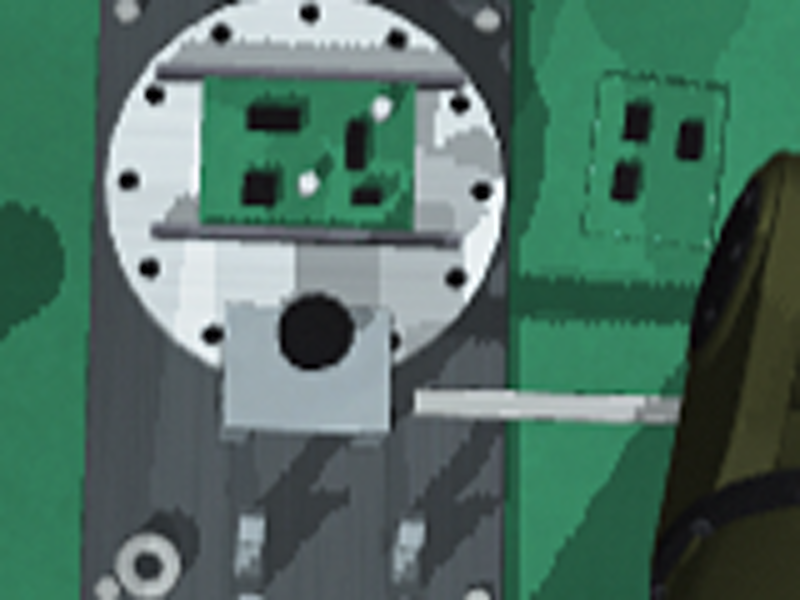

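View pics/a3s.png

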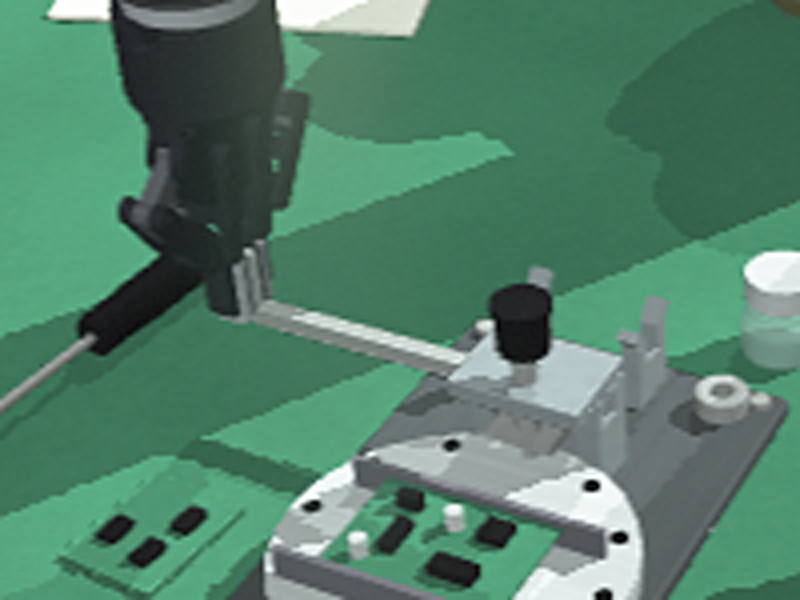

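The bar is out. Its free end is at about (415,402) in the top crop, clear of the yoke edge at 392. I'll measure how well it lines up, and its height, before transferring.

Run:
```python
from h import *
P=cloud('top',np.load('pics/a3.npy'))
Q=P[222:240,372:424].reshape(-1,3)-W(0,0,0)
F=np.c_[Q@fx,Q@fy,Q[:,2]]*1e3
F=F[(F[:,2]>40)&(F[:,2]<75)&(F[:,0]<-8)]
print(len(F),F.min(0),F.max(0))
print('dx/dy',np.polyfit(F[:,1],F[:,0],1),'at -100:',np.polyval(np.polyfit(F[:,1],F[:,0],1),-100))
G=F[F[:,2]>50];pz=np.polyfit(G[:,1],G[:,2],1);print('z',pz,[np.polyval(pz,y) for y in(-50,-150)])
P=cloud('top',np.load('pics/a3.npy'))
Q=P[245:275,330:385].reshape(-1,3)-W(0,0,0);F=np.c_[Q@fx,Q@fy,Q[:,2]]*1e3
F=F[F[:,2]>30]
for s in(F[F[:,1]<-10],F[F[:,1]>-10]): print('lug',len(s),s.mean(0),s.min(0),s.max(0))
```

```text
270 [ -23.95215    -150.88068697   45.89421951] [-13.58243359 -44.80918021  63.51324679]
dx/dy [ 1.76190461e-03 -1.89398596e+01] at -100: -19.116050083305474
z [-8.67664131e-03  5.68040272e+01] [np.float64(57.23785928656801), np.float64(58.105523417716384)]
lug 116 [-84.26792556 -44.48181968  47.52293293] [-103.5357521   -50.30039715   30.95540163] [-64.62859773 -39.67853932  62.22155034]
lug 106 [-84.37317488  20.71864997  58.39458426] [-144.44585132   14.78196573   31.10481129] [ -64.41741601   68.73458938 1086.78058349]
```

The bar is parallel to the fixture (0.002 rad) and level. Next is the transfer over the rest, then lowering into the notches.

Run:
```python
from h import *
line_to(T(-18,-172,118),speed=.12)
line_to(T(-84.6,-150,118),speed=.15)
line_to(T(-84.6,-85,118),speed=.12);st('over')
snap('scene','a4.png',(190,390,150,300))
line_to(T(-84.6,-85,84),speed=.08);st('above notch')
d=snap('top','a4t.png',(290,450,180,300),5)
```

```text
over t9.08 grasp fix mm [-84.5 -85.3 117.9] F [ 0.4  0.3 -1.1] M [-0.11 -0.05  0.  ] g0.104
above notch t9.71 grasp fix mm [-84.6 -85.1  83.9] F [ 0.6  0.4 -0.7] M [-0.03 -0.07  0.02] g0.108
```

View pics/a4.png

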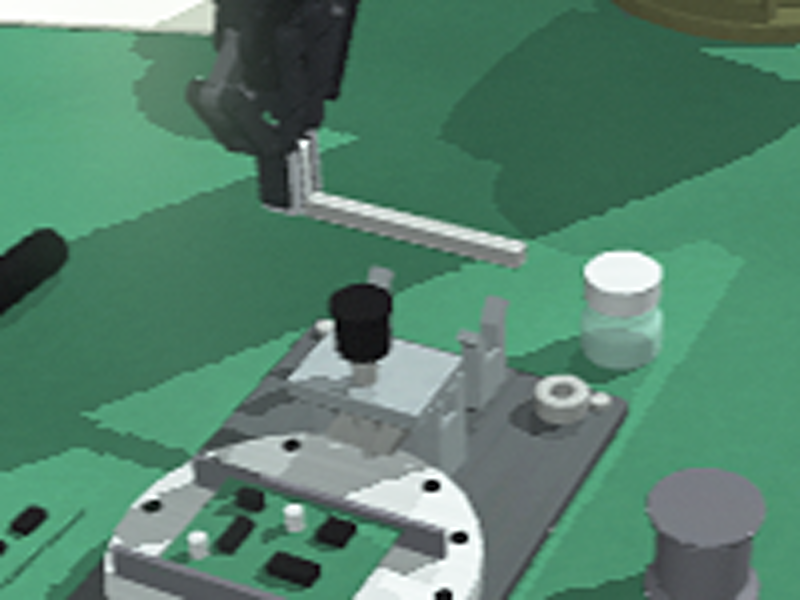

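View pics/a4t.png

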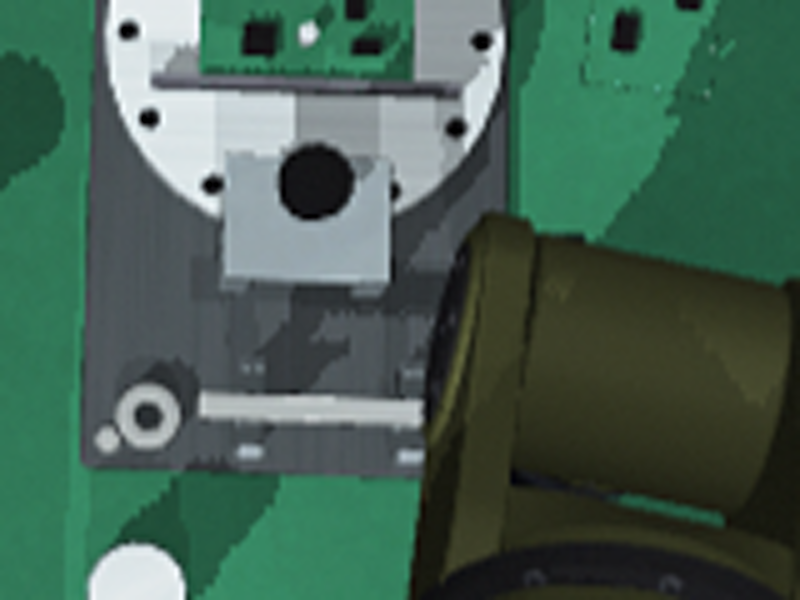

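The shank sits midway between the lug horns: their rows are 370 and 453 in the crop and the bar is at about 407. I'll lower it with force checks.

Run:
```python
from h import *
for z in (70,64,60,59,58.2,57.6):
    line_to(T(-84.6,-85,z),speed=.05);st(z)
    if get_obs()['wrist_force'][2]>5: break
snap('scene','a5.png',(190,390,150,300))
```

```text
70 t10.19 grasp fix mm [-84.7 -85.   69.7] F [ 0.6 -0.2 -0.4] M [-0.12  0.06 -0.  ] g0.105
64 t10.46 grasp fix mm [-84.8 -85.   63.7] F [ 1.3  0.1 -0.8] M [-0.13 -0.01  0.03] g0.111
60 t10.71 grasp fix mm [-84.7 -85.   59.8] F [ 0.1 -0.8 -0.9] M [-0.05 -0.02  0.03] g0.104
59 t10.96 grasp fix mm [-84.6 -85.   59. ] F [ 0.6 -0.2 -2.1] M [-0.06 -0.07 -0.01] g0.102
58.2 t11.21 grasp fix mm [-84.5 -85.   58.4] F [ 0.6 -1.7  0.3] M [-0.12 -0.06  0.02] g0.102
57.6 t11.46 grasp fix mm [-84.4 -85.1  58.1] F [-1.  -1.   6.1] M [0.08 0.36 0.11] g0.106
```

View pics/a5.png

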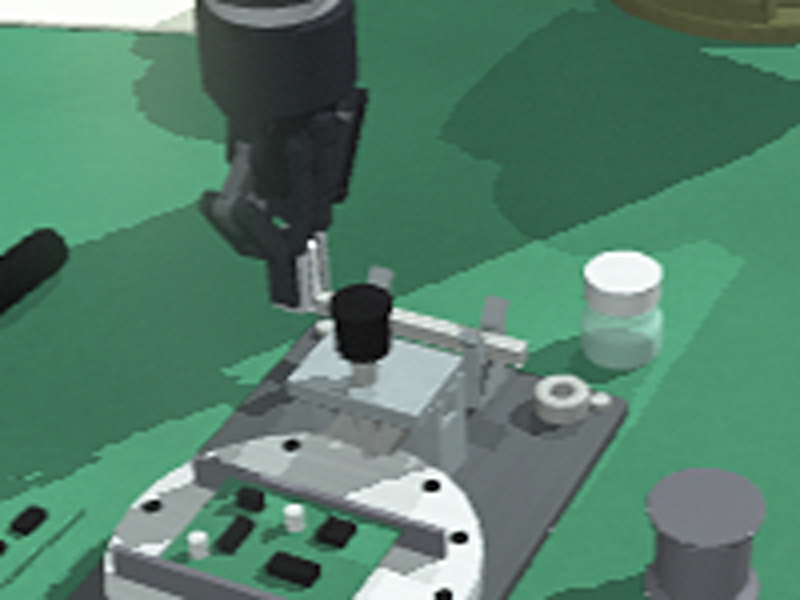

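The shank touches at exactly the expected height (58 mm grasp = 56 mm tab centre). I'll release, back off and check.

Run:
```python
from h import *
set_gripper(.25);set_gripper(.6);hold(.4);st('open')
line_to(T(-84.6,-85,165),speed=.15);st('up')
reach(T(0,0,170),q(1));st('over knob')
snap('scene','a6.png',(190,390,150,300))
d=snap('top','a6t.png',(290,450,180,300),5)
```

```text
open t12.58 grasp fix mm [-84.6 -85.   57.6] F [-0.6 -0.2  0.2] M [-0.02  0.04  0.  ] g0.597
up t13.45 grasp fix mm [-85.  -84.9 164.1] F [-0.   0.4 -0.2] M [0.   0.04 0.  ] g0.601
over knob t14.00 grasp fix mm [ -0.4   0.4 168.5] F [-0.6 -1.   0.1] M [ 0.04 -0.03  0.01] g0.601
```

View pics/a6.png

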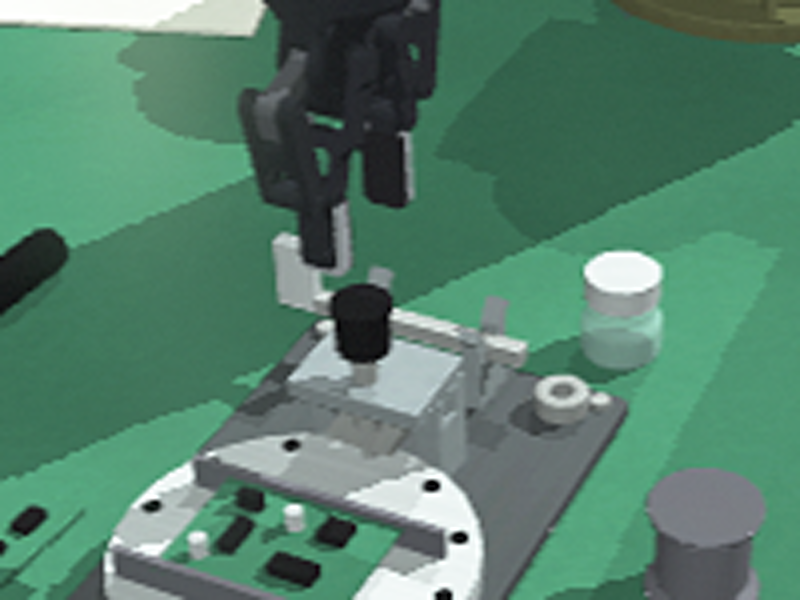

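View pics/a6t.png

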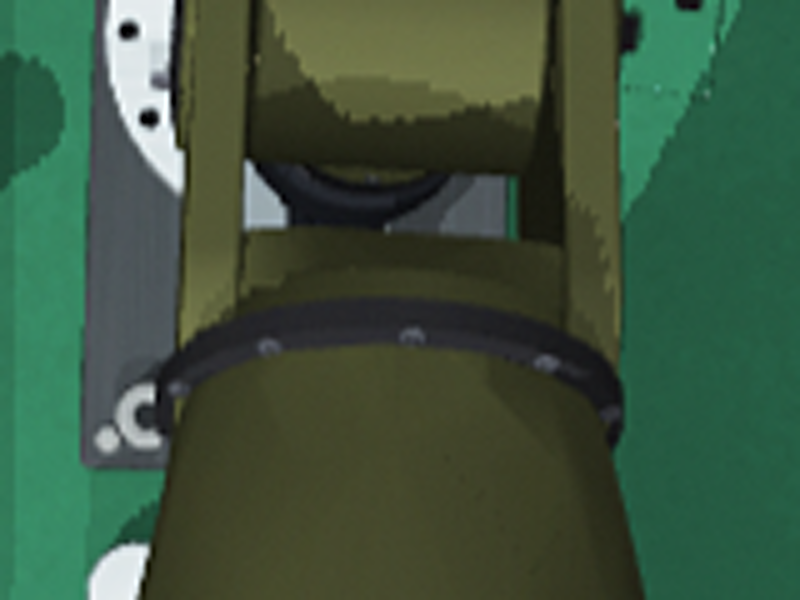

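The bar is parked with its tab upright at about (298,270) in the scene crop, and the shank lies in both lugs. I'll check the tab numerically, then grip the knob.

Run:
```python
from h import *
P=cloud('scene',np.load('pics/a6.npy'))
Q=P[205:232,255:276].reshape(-1,3)-W(0,0,0);F=np.c_[Q@fx,Q@fy,Q[:,2]]*1e3
F=F[(F[:,2]>40)&(F[:,2]<85)&(F[:,0]<-70)&(F[:,1]<-60)&(F[:,0]>-100)];print(len(F),F.min(0),F.max(0))
line_to(T(0,0,103),speed=.12);st('down')
set_gripper(.42);st();set_gripper(0,90);hold(.2);st('grip')
snap('scene','a7.png',(190,390,150,300))
```

```text
161 [-87.81673954 -96.46259805  40.27264302] [-75.37765414 -66.93371492  78.15308483]
down t14.81 grasp fix mm [  0.3  -0.2 103.8] F [ 0.1 -0.2  0.3] M [-0.02 -0.02  0.04] g0.593
 t15.11 grasp fix mm [  0.2   0.  103.6] F [ 0.8 -0.4 -0. ] M [ 0.02 -0.01 -0.02] g0.412
grip t15.59 grasp fix mm [  1.2  -0.  104. ] F [6.6 0.3 2. ] M [ 0.04 -1.02  0.03] g0.303
```

View pics/a7.png

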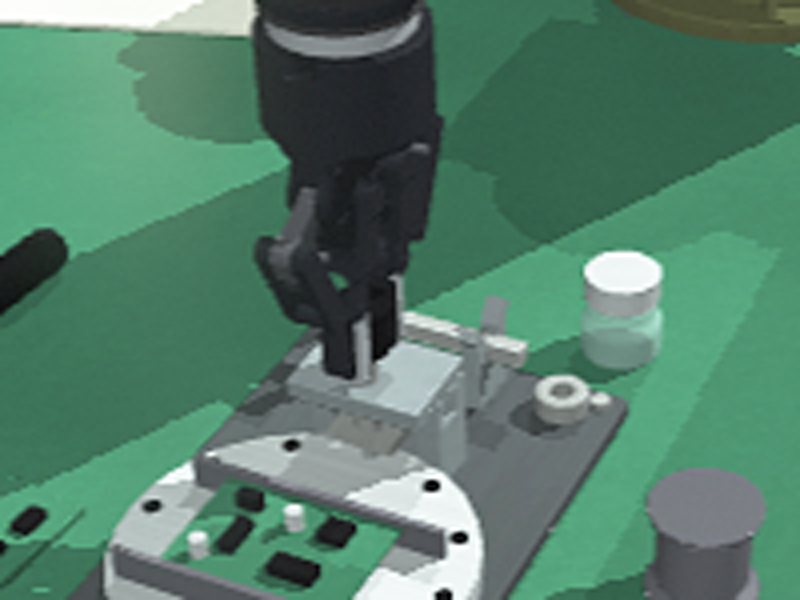

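The knob is gripped (25.8 mm measured against 26). There's about 1 mm of lateral offset, so I'll relieve that while lifting.

Run:
```python
from h import *
for z in (104,108,112,116,118,119.5,120.5):
    line_to(T(1.4,0,z),speed=.03);st(z)
    if get_obs()['wrist_force'][2]<-22: break
hold(.3);st('held')
snap('scene','a8.png',(190,390,150,300))
```

```text
104 t15.89 grasp fix mm [  1.3  -0.  104. ] F [-1.7  0.3  0.5] M [ 0.04  0.26 -0.01] g0.304
108 t16.18 grasp fix mm [  1.2  -0.  107.7] F [ 1. -0. -8.] M [ 0.03 -0.26 -0.02] g0.301
112 t16.46 grasp fix mm [  1.2   0.  112. ] F [ 0.6  0.  -8.1] M [ 0.   -0.11 -0.05] g0.303
116 t16.74 grasp fix mm [  1.2   0.  116. ] F [ 0.6  0.1 -9. ] M [0.03 0.   0.02] g0.304
118 t16.99 grasp fix mm [  1.2  -0.  118. ] F [-0.8  0.3 -9.8] M [-0.03  0.13 -0.03] g0.301
119.5 t17.24 grasp fix mm [  1.2   0.  119.4] F [ -2.   -0.  -10.5] M [0.06 0.2  0.  ] g0.304
120.5 t17.49 grasp fix mm [  1.2  -0.  120.2] F [ -0.7   1.1 -14.1] M [0.08 0.03 0.01] g0.296
held t17.79 grasp fix mm [  1.3  -0.  120.2] F [ -0.6   0.3 -15.6] M [0.03 0.05 0.01] g0.308
```

View pics/a8.png

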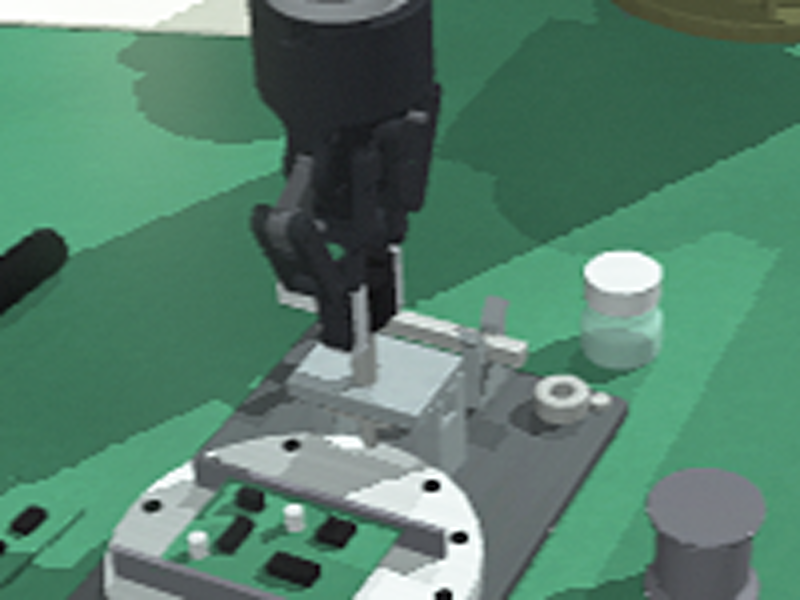

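The knob has risen 16 mm. The force jumped from the spring line (about 10.5 N) to about 15.6 N, so it's against the stop with no slip. The plunger rod shows under the fingers at (362,365), and the bar hasn't moved. I'll do one short stability check and hand in.

Run:
```python
from h import *
hold(.6);st('final');sign_off()
```

```text
final t18.44 grasp fix mm [  1.3   0.  120.3] F [ -1.5   0.8 -18.3] M [0.08 0.09 0.01] g0.299
the job is handed in; nothing more can be done
```

The job is done and handed in at about 18.4 s of the 46 s allowed. The locking bar is parked in the rest, and the plunger is held up at its stop with the knob still gripped.

- **Bar out:** I drew it 87 mm to fixture y ≈ -172 mm. The side forces stayed under about 1 N, and it came out parallel and level.
- **Bar parked:** It touched the notch floors at the expected height, with the tab centre at about 56 mm and y ≈ -85 mm. After I let go, the picture showed the tab upright and the shank in both lugs. I only checked its depth points roughly: they span x -88 to -75 and y -96 to -67 mm, which fits the target but doesn't confirm x to within 5 mm. The last picture showed the bar still in place.
- **Plunger up:** The knob was gripped at about 26 mm and rose about 16 mm. The pull followed the spring up to about 10.5 N, then jumped to 15.6 N as it met the stop, with no sign of slipping.
- **What disagreed:** The knob was about 1 mm off my estimate in x, and I corrected for that before lifting. The downward load on the tool had crept from 15.6 to 18.3 N by the last reading, while the height held steady.
- **Bystanders:** The jar, spool, collar and board looked unmoved in the last picture. I didn't measure any bystander, and the brush was out of that frame.

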